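# Press the glued rubber foot onto a skittle and hold the press down

### The arm

A 6-joint arm with a two-finger parallel gripper is mounted at the origin on a cart in front of the work surface, level with it; the furniture and walls round the work are solid. World frame = base frame: x ahead of the robot, y to its left, z up, the work surface at z = 0. Lengths are in m, angles in rad, forces in N, time in s.
With the tool pointing down it reaches from about 0.275 to 0.75 m from the base axis. Payload 10.2 kg.
Tool frame: the origin (TCP) lies at the centre of the arm's flange, where the gripper is bolted on; the fingertips stand 166 mm ahead of it and the grasp point (between the pads) lies 147 mm ahead of it; z points along the fingers, y is the line along which they close (so a half turn about z gives the same grasp; the last joint's range is limited). The gripper opens to 88 mm and grips with 3 to 60 N. Pads are 18 mm wide; open, the fingers measure 123 mm over their backs; the gripper's body (75 mm by 187 mm) begins 45 mm behind the grasp point.
Start: joints at [-1.356, 0.313, 1.498, -0, 1.331, -0.223], TCP at [0.223, -0.475, 0.405] pointing down, gripper open.
Joint ranges: [-2.94, 2.94], [-0.97, 2.17], [0.19, 2.56], [-1.23, 4.37], [0.02, 3.11], [-2.88, 2.88]. Speed limits (rad/s): [2.39, 2.39, 3.01, 3.14, 3.14, 3.14].

### API

Orientations are given as a rotation vector (axis times angle).
In Python, from bench import bot gives the robot as it stands.
- The arm moves only by the tool nudge_tcp, called after "Request:" by a JSON object that holds its "op" and its "data", one argument or row to a line. Schema: {"type":"object","properties":{"segments":{"type":"string"},"only":{"type":"string"},"quiet":{"type":"boolean"},"lines":{"type":"string"}},"required":["segments"],"additionalProperties":false}. segments is a string of 1 to 12 rows, parted by semicolons, with the numbers parted by spaces; each row has 7 numbers: dx, dy, dz in units of 100 mm, then a rotation vector rx, ry, rz in units of 0.2 rad, then the finger opening in m; each row is the pose to reach, as a shift and turn from the pose commanded when the call began, along the tool's axes at that moment; what a row does not reach only later rows make up. A row lasts 1/10 s, in which the tool goes at most 0.05 m and 0.15 rad, less where a joint would pass 70% of its speed; a pose out of reach is approached as far as the arm can. The fingers move at their own pace and stop on an object; the grip force is fixed at half the most. Time passes only in rows, so rows that do not move let the fingers close. The tool returns the time, the measured TCP pose, the force, the opening and the grip force at its end. only (a regular expression) keeps the lines of the reply that match it, lines (a string "A,B") keeps lines A to B, and quiet returns only ok. Input that does not fit is refused with a message, and nothing moves.
- bot.get_obs(): the state, without advancing time (a new reading comes with each control period).
- bot.grab_frame(name): name is "scene" or "top"; returns the picture (400x640x3 uint8, blue, green, red); there is no depth.
- bot.camera_params(name): a dict with "fx", "fy", "cx", "cy" (pixels), "rvec" (rotation vector, rad) and "tvec" (3), from world to camera coordinates, as OpenCV has them. Camera axes: x right, y down, z forward; pixel columns grow to the right and rows downward; lengths in m; the calibration is good to about 2 mm. A picture is of the moment at which its call begins. camera_params takes no time and is no camera call.
- bot.job_done(): hands the job in; it is judged then, once.
The state is a dict: "time": time; "qpos": joint angles; "joint_vel": joint speeds; "effort": joint torques, N m; "eef_pos": TCP position; "tcp_rot": TCP orientation; "force": force on the tool from outside, world axes, zero at the start; "torque": the same for the moment, N m; "opening": finger opening in m; "grip_force": force on a finger pad.
Only numpy, scipy, OpenCV 4.12 (cv2) and the standard library are available. Lean on these libraries where they do the work, as an engineer would, in place of code of your own. Each camera call takes 0.05 s, during which the arm holds its last target. There are 200 camera calls.

### The job

The yellow skittle has just had its black rubber foot glued on and has fallen over: stand it upright, foot down and fully home in the white horseshoe nest of the green lever press, and let go of it. Then pull the press's red-gripped lever down until the lever is level, so that the sprung pad bears on the skittle's head, and keep it there against its return spring: you finish while still holding the lever level. Leave the glue bottle, sanding block, spinning tops and screwdriver where they are.

Things in the scene. Friction and masses are not known exactly. Their poses are not given: they have to be found in the camera images.
- skittle: yellow wooden skittle, 177 mm tall plus a 4 mm black rubber foot (57 mm wide), 0.1 to 0.18 kg. Origin on its axis where wood meets rubber, 4 mm above its standing surface; z runs foot to head. To the gripper a near-cylinder 52-55 mm wide up to 110 mm from the foot, then tapering to a round tip. It starts lying on the table, head to the right (-y, up to 0.4 rad off), axis 28 mm up
- press: green lever press, fixed to the table, open to the robot's right, lever towards the robot. Origin on the table below the nest's middle; x from its open side to its back (yaw 1.1 to 1.6 rad), z up. Base 14 mm high: x -78 to 127 mm, y -75 to 75. Column from x = 64 mm. Head overhangs the nest: x -29 mm to the column, y -36 (-76 at the fulcrum) to 36, 243 to 319 mm up
- nest (a point): middle of the round seat (90 mm wide) on its surface, 18 mm above the table; axes as the press. The white horseshoe nest on it is 9 mm high, 61 mm in inner diameter: a half-round wall at the back (+x) and two slightly flared cheeks ending 25 mm before the middle; open at -x, where the skittle is brought in, about 2 mm of play each side
- press_pad: round rubber pad, 34 mm wide, under the ram; origin at the middle of its underside. Lever raised: 201 mm above the seat, 20 mm above the head of a standing skittle. The lever moves it down 64 mm per radian. It meets the head 6 mm before level; then its spring gives: 3.6 N at first, 1.8 N more per mm, about 14 N at level, 13 mm at most
- press_lever (a joint): angle of the lever: 0 raised (at rest, 0.409 rad or 23 degrees above level), grows as it is pulled down, 0.409 level, stop at 0.50. A return spring lifts it to 0 when let go: 2 to 5 N at the grip to pull it down empty, about 8 N to hold it level on a skittle
- fulcrum (a point): hinge point of the lever: x -42, y -60 mm from the nest's middle in the press's axes, 265 mm above the table; axes as the press. The lever swings about this point's x axis
- lever_grip (a point): red round grip, 23-26 mm thick, 76 mm long, on the lever's end and along it. Origin on its axis at mid length, 180 mm from the fulcrum: straight to its +y (press axes) and as high when level, 337 mm above the table when raised. Its y axis points along the lever away from the fulcrum. The flat steel lever starts 32 mm from the origin. Pinch it or push it down from above
- glue_bottle: white glue bottle with a red nozzle, 45 mm across, 142 mm tall, stands on the table left of the lever; origin under its middle. Leave it
- sanding_block: wooden sanding block 48 x 88 x 30 mm on the right of the table; origin under its middle. Leave it
- spin_top_red: red spinning top 43 mm across, 54 mm tall, on the left; origin under its middle. Leave it
- spin_top_blue: blue spinning top 43 mm across, 54 mm tall, on the left; origin under its middle. Leave it
- screwdriver: screwdriver with orange handle, 170 mm long, 26 mm thick, lies beyond the press, to its right; origin under its middle. Leave it

How it is judged:
On the way:
1. the skittle stands upright, foot down and home in the nest, let go of, the press still raised off it (angle between skittle's own z axis and vertical below 0.07 rad and horizontal distance between skittle and nest below 0.006 m and z of skittle in the frame of nest between 0.001 and 0.008 m and contact force between the fingers and skittle below 0.2 N and contact force between press_pad and skittle below 0.5 N), for 0.2 s.
At the end, for the whole second after the job is handed in: For the last second the robot holds the lever down, level within 0.08 rad (4.5 degrees) and still, with the pad pressing the skittle's head with 4 to 30 N, while the skittle stands free of the robot, upright within 0.07 rad, on the seat and within 6 mm of the middle of the nest (angle between skittle's own z axis and vertical below 0.07 rad and horizontal distance between skittle and nest below 0.006 m and z of skittle in the frame of nest between 0.001 and 0.008 m and value of joint press_lever between 0.329 and 0.489 rad and velocity of joint press_lever between -0.05 and 0.05 rad/s and contact force between press_pad and skittle between 4 and 30 N and contact force between each of the fingers, the arm and skittle below 0.2 N and contact force between any of the fingers, the arm and press above 1 N); the arm keeps its last pose, push and grip.
It fails at once if a bystander is moved by more than 25 mm (distance of any of glue_bottle, sanding_block, spin_top_red, spin_top_blue, screwdriver from where it was at the start of the episode above 0.025 m).
It also fails if it takes over 53 s, if anything falls off the work surface, if the arm or the gripper's body presses on something with over 40 N, if the wrist force passes 120 N, or if a joint passes its speed limit or range.

## Working session

There is one attempt and no reset: what is moved stays moved. The work goes in short steps, Python scripts to look and compute and a tool call to move; the robot and the scene stay as the last step left them, time stands still between calls to the robot, and variables do not carry over. Pictures are saved under pics/ and viewed, at most 10 in all, crops included, and the job is handed in when it is done.

```bash
ls; mkdir -p pics; python3 - <<'E'
from bench import bot
import cv2
for n in("scene","top"):
    cv2.imwrite(f"pics/{n}0.png",bot.grab_frame(n)); print(n,bot.camera_params(n))
print(bot.get_obs())
E
```

```text
bench.py
pics
scene {'fx': 363.44807452677014, 'fy': 363.44807452677014, 'cx': 318.994436200738, 'cy': 198.187136738357, 'rvec': array([ 0.97734638, -2.29826458,  1.22981668]), 'tvec': array([0.31317604, 0.42284293, 0.82531233])}
top {'fx': 506.56197628184754, 'fy': 506.56197628184754, 'cx': 319.39040547409, 'cy': 195.98262525567876, 'rvec': array([ 1.53923186, -2.36512475,  0.60593333]), 'tvec': array([0.15238636, 0.58093579, 1.78357951])}
{'time': 0.1, 'qpos': array([-1.35641817e+00,  3.13362672e-01,  1.49831905e+00, -2.54962483e-05,
        1.33098425e+00, -2.23413155e-01]), 'joint_vel': array([ 0.0013146 , -0.00270246, -0.00245319,  0.00125427,  0.00046976,
        0.00042757]), 'effort': array([ 2.44198367e-03, -4.02807498e+01, -2.52645904e+01,  6.94957143e-02,
        3.41479853e-02, -4.71412034e-05]), 'eef_pos': array([ 0.22254289, -0.47546644,  0.40425009]), 'tcp_rot': array([-3.06557764e+00, -6.81978594e-01,  3.12707964e-05]), 'force': array([ 0.11796461, -0.76385021,  0.59361887]), 'torque': array([-0.01305031,  0.00041935,  0.01612504]), 'grip_force': 0.0, 'opening': 0.087827577007037}
```

View pics/scene0.png

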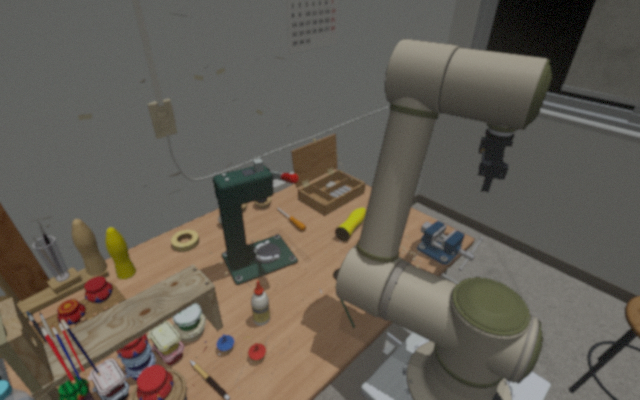

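View pics/top0.png

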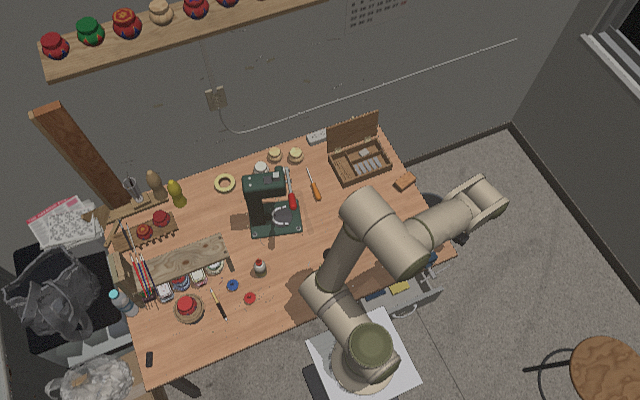

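```bash
cat > h.py <<'E'
import numpy as np, cv2
from scipy.spatial.transform import Rotation as R
from bench import bot
def cam(n):
    p=bot.camera_params(n); K=np.array([[p['fx'],0,p['cx']],[0,p['fy'],p['cy']],[0,0,1]]); return K,R.from_rotvec(p['rvec']).as_matrix(),np.array(p['tvec'])
def ray(n,u):
    K,M,t=cam(n); d=M.T@np.linalg.solve(K,[u[0],u[1],1.]); return -M.T@t,d/np.linalg.norm(d)
def onz(n,u,z):
    c,d=ray(n,u); return c+d*(z-c[2])/d[2]
def tri(us,ut):
    (a,d),(b,e)=ray('scene',us),ray('top',ut)
    s=np.linalg.lstsq(np.c_[d,-e],b-a,rcond=None)[0]; p,q=a+s[0]*d,b+s[1]*e
    return (p+q)/2,np.linalg.norm(p-q)
def proj(n,X):
    K,M,t=cam(n); x=K@(M@np.asarray(X)+t); return x[:2]/x[2]
E
python3 - <<'E'
from h import *
print(ray('scene',(320,200)),ray('top',(320,200)))
s=cv2.imread('pics/scene0.png');t=cv2.imread('pics/top0.png')
a=cv2.resize(s[150:290,200:380],None,fx=4,fy=4,interpolation=2);cv2.imwrite('pics/sc.png',a)
b=cv2.resize(t[155:255,220:350],None,fx=6,fy=6,interpolation=2);cv2.imwrite('pics/tc.png',b)
E
```

```text
(array([-0.09597535,  0.54364735,  0.80824013]), array([ 0.58551113, -0.58345815, -0.5628084 ])) (array([-0.23124103,  0.29709859,  1.84394249]), array([ 0.42039892, -0.20206086, -0.88455421]))
```

View pics/sc.png

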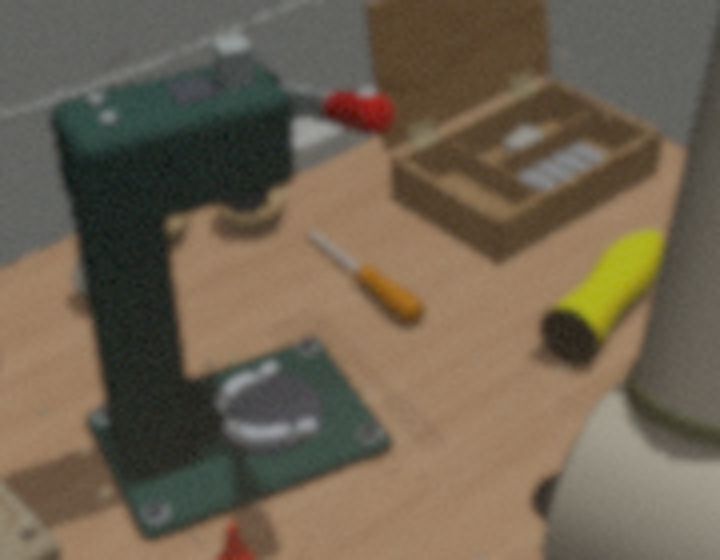

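View pics/tc.png

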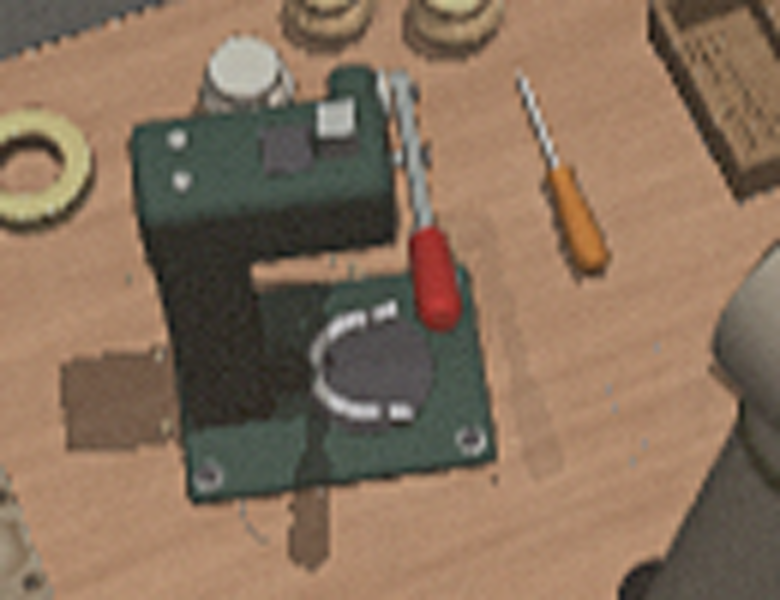

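```bash
python3 - <<'E'
from h import *
S=lambda x,y:(200+x/4-.375,150+y/4-.375); T=lambda x,y:(220+x/6-.4,155+y/6-.4)
for n,f,im,P in(('scene',S,'scene',[(153,513),(370,430),(310,347)]),('top',T,'top',[(208,475),(471,438)])):
    print(n,'bolts',[onz(n,f(*p),.015).round(4) for p in P])
s=cv2.imread('pics/scene0.png');t=cv2.imread('pics/top0.png')
def circ(P):
    A=np.c_[2*P[:,:2],np.ones(len(P))]; c=np.linalg.lstsq(A,(P[:,:2]**2).sum(1),rcond=None)[0]; return c[:2],np.sqrt(c[2]+c[0]**2+c[1]**2)
for n,im,box in(('scene',s,(254,238,281,262)),('top',t,(270,204,290,227))):
    x0,y0,x1,y1=box; m=im[y0:y1,x0:x1].astype(int); w=(m.min(2)>125); ys,xs=np.nonzero(w)
    P=np.array([onz(n,(x+x0,y+y0),.027) for x,y in zip(xs,ys)]); print(n,len(P),circ(P),P.min(0),P.max(0))
def red(n,im,box):
    x0,y0,x1,y1=box; m=im[y0:y1,x0:x1].astype(int); w=(m[...,2]>2*m[...,1])&(m[...,2]>80); ys,xs=np.nonzero(w)
    pts=np.c_[xs+x0,ys+y0].astype(float); c=pts.mean(0); u=np.linalg.svd(pts-c)[2][0]; q=(pts-c)@u; return c,c+u*q.min(),c+u*q.max()
a=red('scene',s,(278,168,302,186)); b=red('top',t,(285,188,302,214)); print(a,b)
print('grip',tri(a[0],b[0]),tri(a[1],b[1]),tri(a[1],b[2]),tri(a[2],b[2]),tri(a[2],b[1]))
m=s.astype(int); y=(m[...,2]>120)&(m[...,0]<60)&(m[...,1]>100); y[:, :320]=0; ys,xs=np.nonzero(y); print(len(xs),xs.min(),xs.max(),ys.min(),ys.max())
for p in [(585,285),(630,260),(572,335)]: print(onz('scene',S(*p),.028))
E
```

```text
scene bolts [array([0.6044, 0.1812, 0.015 ]), array([0.5614, 0.0084, 0.015 ]), array([ 0.6728, -0.021 ,  0.015 ])]
top bolts [array([0.6048, 0.1775, 0.015 ]), array([0.56  , 0.0093, 0.015 ])]
scene 62 (array([0.63032732, 0.0499113 ]), np.float64(0.03759489747767801)) [0.58548132 0.02622218 0.027     ] [0.67205161 0.09073143 0.027     ]
top 66 (array([0.63090736, 0.04764732]), np.float64(0.038090507527927316)) [0.5868274  0.02052535 0.027     ] [0.6710725  0.08938547 0.027     ]
(array([290.44954128, 177.09174312]), array([281.35260036, 174.67355737]), array([297.5380196 , 178.97603119])) (array([291.95283019, 201.20754717]), array([290.29805323, 192.9403412 ]), array([293.53135588, 209.09380454]))
grip (array([0.51639822, 0.04094789, 0.3399677 ]), np.float64(0.001670797201357231)) (array([0.55792093, 0.0333417 , 0.32540296]), np.float64(0.0046062833622200665)) (array([0.49237266, 0.0638974 , 0.36165318]), np.float64(0.037732958450531026)) (array([0.47982703, 0.04961992, 0.35413593]), np.float64(0.00256022858655314)) (array([0.5402282 , 0.02042653, 0.32230205]), np.float64(0.03914520172200829))
314 339 365 208 233
[ 0.55990231 -0.24015345  0.028     ]
[ 0.55684571 -0.29710339  0.028     ]
[ 0.52102397 -0.18106198  0.028     ]
```

```bash
python3 - <<'E'
from h import *
for X in [(.521,-.181,.028),(.546,-.262,.028),(.572,-.35,.02)]: print(proj('top',X),proj('scene',X))
s=cv2.imread('pics/scene0.png').astype(int)
y=((s[...,2]>90)&(s[...,0]<70)&(s[...,1]>80)).astype(np.uint8); y[:,:335]=0;y[:200]=0;y[245:]=0;y[:,372:]=0
ys,xs=np.nonzero(y); c=np.c_[xs,ys].mean(0); print(len(xs),c,np.linalg.svd(np.c_[xs,ys]-c)[2][0])
for r in range(205,240,3):
    q=np.nonzero(y[r])[0]; print(r,q.min() if len(q) else 0,q.max() if len(q) else 0)
# tool-axes: shift to staging (.40,-.40,.40) yaw
Rm=R.from_rotvec(bot.get_obs()['tcp_rot']).as_matrix(); print(Rm.round(3))
E
```

```text
[345.85407851 216.89097184] [342.6177529  233.38640961]
[361.28801551 204.52400096] [352.95219911 220.02461694]
[377.50356009 192.61887172] [363.17523529 208.77816601]
430 [353.4       220.8372093] [-0.59859996  0.80104812]
205 342 342
208 359 364
211 353 366
214 350 365
217 348 364
220 346 363
223 343 363
226 339 359
229 345 355
232 348 353
235 335 351
238 349 360
[[ 0.906  0.424 -0.   ]
 [ 0.424 -0.906  0.001]
 [ 0.    -0.001 -1.   ]]
```

The rows are not in the units I measure in: shifts go in units of 100 mm and turns go in units of 0.2 rad. I convert before sending: -0.212 m is -2.12, -0.066 m is -0.66, 1.7 rad is 8.5.

Request:
{"op": "nudge_tcp", "data": {
  "segments": "-2.12 -0.66 0 0 0 8.5 0.088;-2.12 -0.66 0 0 0 8.5 0.088;-2.12 -0.66 0 0 0 8.5 0.088;-2.12 -0.66 0 0 0 8.5 0.088;-2.12 -0.66 0 0 0 8.5 0.088;-2.12 -0.66 0 0 0 8.5 0.088;-2.12 -0.66 0 0 0 8.5 0.088"
}}

```text
time: 0.8
eef_pos: [0.0017, -0.5056, 0.4043]
tcp_rot: [-2.991, 0.958, 0.0]
force: [0.1, -1.1, 0.2]
opening: 0.0883
grip_force: 0.0
```

```bash
python3 - <<'E'
from h import *
t=bot.grab_frame('top'); s=bot.grab_frame('scene'); cv2.imwrite('pics/top1.png',t); cv2.imwrite('pics/scene1.png',s); print(bot.get_obs()['qpos'])
a=cv2.resize(t[170:240,320:410],None,fx=6,fy=6,interpolation=2); b=cv2.resize(s[190:260,320:390],None,fx=6,fy=6,interpolation=2)
cv2.imwrite('pics/c1.png',np.hstack([a[:,:400],b[:,:400]]))
E
```

```text
[-1.79826115e+00  2.70434418e-01  1.55515550e+00 -2.65158916e-06
  1.31665187e+00  3.86549956e-01]
```

View pics/c1.png

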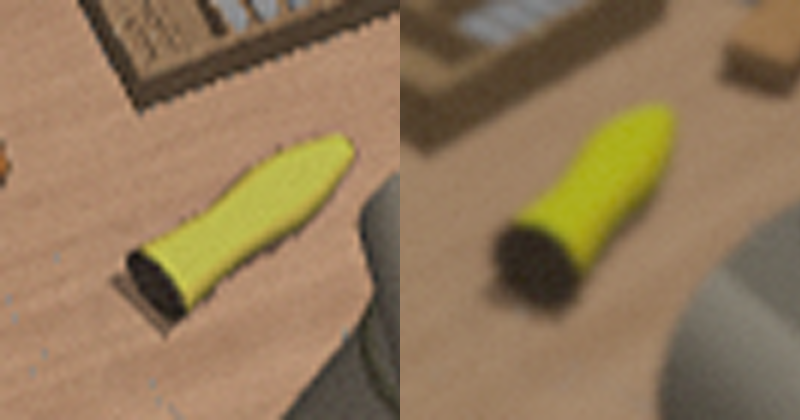

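```bash
python3 - <<'E'
from h import *
T=lambda x,y:(320+x/6-.42,170+y/6-.42); S=lambda x,y:(320+x/6-.42,190+y/6-.42)
f,e1=tri(S(138,263),T(158,285)); h,e2=tri(S(268,112),T(350,150)); print(f,e1,h,e2,np.linalg.norm(f-h))
def pca(im,n,box):
    x0,y0,x1,y1=box; m=im[y0:y1,x0:x1].astype(int); w=(m[...,0]<.55*m[...,2])&(m[...,1]>.8*m[...,2])&(m[...,2]>70)
    ys,xs=np.nonzero(w); P=np.array([onz(n,(x+x0,y+y0),.030) for x,y in zip(xs,ys)])[:,:2]; c=P.mean(0); u=np.linalg.svd(P-c)[2][0]; u*=-np.sign(u[1])
    q=(P-c)@u; w=(P-c)@[-u[1],u[0]]; print(n,len(P),c,np.arctan2(u[1],u[0]),c+u*q.min(),c+u*q.max(),np.ptp(w))
pca(cv2.imread('pics/top1.png'),'top',(330,180,385,230)); pca(cv2.imread('pics/scene1.png'),'scene',(330,200,370,245))
# base edges (z=.014): corner pixels
C=lambda x,y:(220+x/6-.42,155+y/6-.42); D=lambda x,y:(200+x/4-.375,150+y/4-.375)
for n,P in(('top',[C(190,500),C(495,462),C(465,265)]),('scene',[D(155,535),D(390,443),D(320,340)])): print(n,[onz(n,p,.012).round(4) for p in P])
E
```

```text
[ 0.52037087 -0.18062008  0.0283056 ] 0.0007388592946745549 [ 0.55973188 -0.34256753  0.03168851] 0.003465910025929859 0.16669646027127327
top 425 [ 0.5417571  -0.26029276] -1.300814283584928 [ 0.5207113  -0.18424345] [ 0.56584187 -0.34732347] 0.05592065299167872
scene 423 [ 0.54428662 -0.2631083 ] -1.1970656402394204 [ 0.51160184 -0.17976306] [ 0.58291114 -0.3615997 ] 0.13659814623461042
top [array([0.5943, 0.1944, 0.012 ]), array([0.539 , 0.0012, 0.012 ]), array([ 0.6824, -0.0379,  0.012 ])]
scene [array([0.5879, 0.1909, 0.012 ]), array([0.542 , 0.0046, 0.012 ]), array([ 0.677 , -0.0351,  0.012 ])]
```

```bash
python3 - <<'E'
from h import *
T=lambda x,y:(320+x/6-.42,170+y/6-.42); S=lambda x,y:(320+x/6-.42,190+y/6-.42)
print('boxcorner bottom',onz('top',T(140,110),0),onz('scene',S(28,152),0),'top',tri(S(28,97),T(142,78)))
o=bot.get_obs(); Rm=R.from_rotvec(o['tcp_rot']); p=-1.31
G=np.array([[np.cos(p),np.sin(p),0],[np.sin(p),-np.cos(p),0],[0,0,-1]]).T
G=np.array([[np.cos(p),np.sin(p),0],[np.sin(p),-np.cos(p),0],[0,0,-1]])
print(Rm.as_matrix().round(3),(Rm.inv()*R.from_matrix(G)).as_rotvec(),Rm.inv().apply(np.array([.5434,-.2667,.175])-o['eef_pos']))
E
```

```text
boxcorner bottom [ 0.65875087 -0.23493835  0.        ] [ 0.66345735 -0.23667883  0.        ] top (array([ 0.66019871, -0.23354671,  0.0445876 ]), np.float64(0.0019938121118022816))
[[ 0.817 -0.576  0.   ]
 [-0.576 -0.817  0.001]
 [-0.    -0.001 -1.   ]] [-4.89854993e-04  4.45932154e-04  6.95985860e-01] [ 0.3046467  -0.50684572  0.22967413]
```

Request:
{"op": "nudge_tcp", "data": {
  "segments": "3.05 -5.07 0.8 0 0 3.48 0.088;3.05 -5.07 0.8 0 0 3.48 0.088;3.05 -5.07 0.8 0 0 3.48 0.088;3.05 -5.07 0.8 0 0 3.48 0.088;3.05 -5.07 0.8 0 0 3.48 0.088;3.05 -5.07 0.8 0 0 3.48 0.088;3.05 -5.07 0.8 0 0 3.48 0.088;3.05 -5.07 0.8 0 0 3.48 0.088;3.05 -5.07 0.8 0 0 3.48 0.088;3.05 -5.07 0.8 0 0 3.48 0.088;3.05 -5.07 0.8 0 0 3.48 0.088;3.05 -5.07 0.8 0 0 3.48 0.088"
}}

```text
time: 2.1
eef_pos: [0.5236, -0.2741, 0.3275]
tcp_rot: [2.498, -1.905, -0.0]
force: [0.7, 0.0, 0.9]
opening: 0.0881
grip_force: 0.0
```

```bash
python3 -c "
from bench import bot;print(bot.get_obs()['qpos'])"
```

```text
[-6.80336832e-01  5.22729585e-01  1.39597462e+00 -4.20269728e-05
  1.22307139e+00  2.19332014e+00]
```

```bash
cat >> h.py <<'E'
def delta(pos,Rt):
    o=bot.get_obs(); Rm=R.from_rotvec(o['tcp_rot']); print('d',Rm.inv().apply(np.array(pos)-o['eef_pos']).round(4),(Rm.inv()*R.from_matrix(Rt)).as_rotvec().round(4),'q',o['qpos'].round(3),'F',o['force'].round(1))
def down(p): return np.array([[np.cos(p),np.sin(p),0],[np.sin(p),-np.cos(p),0],[0,0,-1]])
E
```

Request:
{"op": "nudge_tcp", "data": {
  "segments": "0 0 0 0 0 0 0.088"
}}

```text
time: 2.2
eef_pos: [0.5253, -0.2725, 0.3262]
tcp_rot: [-2.502, 1.898, 0.003]
force: [0.2, -1.0, -1.2]
opening: 0.0881
grip_force: 0.0
```

```bash
python3 -c "
from h import *; delta([.5434,-.2667,.175],down(-1.31))"
```

```text
d [-0.0004 -0.019   0.1512] [0.0002 0.0019 0.0119] q [-6.770e-01  5.260e-01  1.395e+00  1.000e-03  1.223e+00  2.192e+00] F [ 0.2 -1.  -1.2]
```

To row units: 0.151 m is 1.51, 0.13 m is 1.3, 0.012 rad is 0.06.

Request:
{"op": "nudge_tcp", "data": {
  "segments": "0 -0.19 0.5 0 0 0.06 0.088;0 -0.19 1 0 0 0.06 0.088;0 -0.19 1.3 0 0 0.06 0.088;0 -0.19 1.51 0 0 0.06 0.088;0 -0.19 1.51 0 0 0.06 0.088;0 -0.19 1.51 0 0 0.06 0.04;0 -0.19 1.51 0 0 0.06 0.04;0 -0.19 1.51 0 0 0.06 0.04;0 -0.19 1.51 0 0 0.06 0.04;0 -0.19 1.51 0 0 0.06 0.04"
}}

```text
time: 3.2
eef_pos: [0.5402, -0.2708, 0.1775]
tcp_rot: [-2.482, 1.926, -0.002]
force: [0.3, 0.3, 1.3]
opening: 0.0503
grip_force: 30.0
```

```bash
python3 -c "
from h import *; delta([.5434,-.2667,.175],down(-1.31))"
```

```text
d [-0.0032 -0.0041  0.0025] [-0.0007 -0.0008 -0.0099] q [-0.658  0.738  1.465  0.     0.937  2.232] F [0.3 0.3 1.3]
```

Request:
{"op": "nudge_tcp", "data": {
  "segments": "0 0 -0.5 0 0 0 0.04;0 0 -1 0 0 -0.5 0.04;0 0 -1.5 0 0 -1.5 0.04;0 0 -2 0 0 -13.1 0.04;0 0 -2 0 0 -13.1 0.04;0 0 -2 0 0 -13.1 0.04;0 0 -2 0 0 -13.1 0.04;0 0 -2 0 0 -13.1 0.04;0 0 -2 0 0 -13.1 0.04;0 0 -2 0 0 -13.1 0.04;0 0 -2 0 0 -13.1 0.04;0 0 -2 0 0 -13.1 0.04"
}}

```text
time: 4.4
eef_pos: [0.54, -0.2707, 0.3768]
tcp_rot: [-3.109, -0.448, 0.0]
force: [0.7, -0.2, -2.1]
opening: 0.0501
grip_force: 30.0
```

```bash
python3 -c "
from h import *; delta([.5434,-.2667,.38],down(1.31))"
```

```text
d [ 0.0044 -0.0029 -0.0032] [-4.0000e-04  0.0000e+00 -1.0238e+00] q [-0.658  0.509  1.285  0.     1.348  0.626] F [ 0.7 -0.2 -2.1]
```

To row units: -1.024 rad is -5.12.

Request:
{"op": "nudge_tcp", "data": {
  "segments": "0 0 0 0 0 -5.12 0.04;0 0 0 0 0 -5.12 0.04;0 0 0 0 0 -5.12 0.04;0 0 0 0 0 -5.12 0.04;0 0 0 0 0 -5.12 0.04;0 0 0 0 0 -5.12 0.04;0 0 0 0 0 -5.12 0.04"
}}

```text
time: 5.1
eef_pos: [0.54, -0.2707, 0.3769]
tcp_rot: [-2.491, -1.913, 0.0]
force: [-0.5, 0.4, -1.8]
opening: 0.0502
grip_force: 30.0
```

Request:
{"op": "nudge_tcp", "data": {
  "segments": "0 0 0 0 7.85 0 0.04;0 0 0 0 7.85 0 0.04;0 0 0 0 7.85 0 0.04;0 0 0 0 7.85 0 0.04"
}}

```text
time: 5.5
eef_pos: [0.54, -0.2707, 0.3771]
tcp_rot: [-2.142, -1.636, -0.67]
force: [-0.6, 0.8, -2.2]
opening: 0.0505
grip_force: 29.9
```

```bash
python3 -c "
from h import *; delta([.559,-.214,.13],down(1.31))"
```

```text
d [-0.0916  0.0032  0.2371] [ 0.0022 -0.6059 -0.0054] q [-0.729  0.544  1.267  0.536  1.622 -0.515] F [-0.6  0.8 -2.2]
```

To row units: 0.966 rad is 4.83.

Request:
{"op": "nudge_tcp", "data": {
  "segments": "0 0 0 0 4.83 0 0.04;0 0 0 0 4.83 0 0.04;0 0 0 0 4.83 0 0.04;0 0 0 0 4.83 0 0.04;0 0 0 0 4.83 0 0.04;0 0 0 0 4.83 0 0.04;0 0 0 0 4.83 0 0.04;0 0 0 0 4.83 0 0.04"
}}

```text
time: 6.3
eef_pos: [0.5401, -0.2708, 0.3764]
tcp_rot: [-1.407, -1.073, -1.4]
force: [-0.6, -0.9, -1.5]
opening: 0.0501
grip_force: 29.9
```

```bash
python3 -c "
from h import *
c,s=np.cos(1.31),np.sin(1.31); delta([.559,-.214,.14],np.array([[0,s,c],[0,-c,s],[1,0,0]]))"
```

```text
d [-0.2361  0.0035  0.0607] [ 0.0063  0.004  -0.0011] q [-0.781  0.628  1.312  1.366  2.045 -0.419] F [-0.6 -0.9 -1.5]
```

To row units: -0.236 m is -2.36, -0.2 m is -2, 0.006 rad is 0.03.

Request:
{"op": "nudge_tcp", "data": {
  "segments": "-0.5 0 0.1 0 0 0 0.04;-1 0.03 0.3 0 0 0 0.04;-1.5 0.03 0.6 0 0 0 0.04;-2 0.03 0.6 0 0 0 0.04;-2.36 0.03 0.6 0.03 0.02 0 0.04;-2.36 0.03 0.6 0.03 0.02 0 0.04;-2.36 0.03 0.6 0.03 0.02 0 0.04"
}}

```text
time: 7.0
eef_pos: [0.5589, -0.2151, 0.1418]
tcp_rot: [-1.4, -1.076, -1.398]
force: [-0.3, -0.2, -1.4]
opening: 0.0501
grip_force: 30.0
```

```bash
python3 - <<'E'
from h import *
c,s=np.cos(1.31),np.sin(1.31); delta([.559,-.214,.14],np.array([[0,s,c],[0,-c,s],[1,0,0]]))
t=bot.grab_frame('top'); s=bot.grab_frame('scene'); cv2.imwrite('pics/top2.png',t); cv2.imwrite('pics/scene2.png',s)
a=cv2.resize(t[150:250,240:360],None,fx=4,fy=4,interpolation=2); b=cv2.resize(s[160:270,230:330],None,fx=4,fy=4,interpolation=2)
cv2.imwrite('pics/c2.png',np.hstack([a[:400,:400],b[:400,:400]]))
E
```

```text
d [-0.0018 -0.0002  0.0011] [-0.0001  0.0016  0.0009] q [-0.692  0.948  1.434  1.248  1.861 -0.861] F [-0.3 -0.2 -1.4]
```

View pics/c2.png

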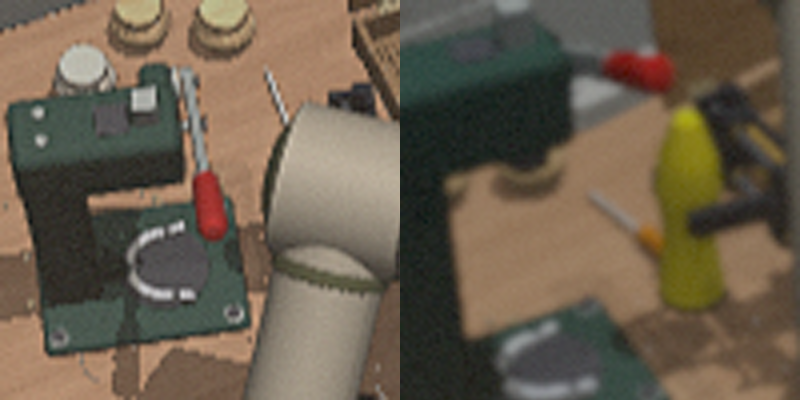

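```bash
python3 - <<'E'
from h import *
o=bot.get_obs(); Rm=R.from_rotvec(o['tcp_rot']).as_matrix(); g=o['eef_pos']+.147*Rm[:,2]; print('grasp',g)
s=cv2.imread('pics/scene2.png').astype(int); y=(s[...,0]<.45*s[...,2])&(s[...,1]>.8*s[...,2])&(s[...,2]>60); y[:,:290]=0;y[:,318:]=0;y[:180]=0;y[240:]=0
R_=[]
for r in range(186,237):
    q=np.nonzero(y[r])[0]
    if len(q)>3: R_.append((r,q.min(),q.max(),(q.min()+q.max())/2))
print([ (a,b,c) for a,b,c,d in R_][::3])
for z in (.04,.06,.14,.18,.22): print(z,proj('scene',[g[0],g[1],z]))
b=np.array([r for r in R_ if r[0]<205 or r[0]>222]); print(np.polyfit(b[:,0],b[:,3],1),[ (r,np.polyval(np.polyfit(b[:,0],b[:,3],1),r)) for r in(190,230)])
E
```

```text
grasp [ 0.59704861 -0.07342003  0.14328414]
[(187, np.int64(299), np.int64(304)), (190, np.int64(298), np.int64(306)), (193, np.int64(297), np.int64(307)), (196, np.int64(296), np.int64(308)), (199, np.int64(295), np.int64(309)), (202, np.int64(294), np.int64(309)), (205, np.int64(294), np.int64(310)), (208, np.int64(294), np.int64(309)), (211, np.int64(295), np.int64(305)), (214, np.int64(296), np.int64(301)), (217, np.int64(296), np.int64(301)), (220, np.int64(296), np.int64(308)), (223, np.int64(296), np.int64(309)), (226, np.int64(295), np.int64(309)), (229, np.int64(295), np.int64(310)), (232, np.int64(295), np.int64(310)), (235, np.int64(296), np.int64(308))]
0.04 [303.66336089 234.2203984 ]
0.06 [303.5880208 229.4795138]
0.14 [303.27191505 209.5881005 ]
0.18 [303.1043968  199.04677129]
0.22 [302.93005416 188.07600761]
[1.29960267e-02 2.99344086e+02] [(190, np.float64(301.8133309561409)), (230, np.float64(302.33317202383995))]
```

To row units: 0.075 m is 0.75, -0.02 m is -0.2.

Request:
{"op": "nudge_tcp", "data": {
  "segments": "0 0 0.4 0 0 0 0.04;-0.1 0 0.75 0 0 0 0.04;-0.2 0 0.75 0 0 0 0.04;-0.22 0 0.75 0 0 0 0.04;-0.22 0 0.75 0 0 0 0.04"
}}

```text
time: 7.6
eef_pos: [0.578, -0.1435, 0.1199]
tcp_rot: [-1.4, -1.076, -1.4]
force: [-0.5, -0.3, -1.2]
opening: 0.0499
grip_force: 30.0
```

Request:
{"op": "nudge_tcp", "data": {
  "segments": "-0.02 0 0 0 0 0 0.04;-0.04 0 0 0 0 0 0.04;-0.04 0 0 0 0 0 0.04"
}}

```text
time: 7.9
eef_pos: [0.578, -0.143, 0.1151]
tcp_rot: [-1.399, -1.074, -1.401]
force: [-0.6, -0.6, 3.5]
opening: 0.0501
grip_force: 30.0
```

Request:
{"op": "nudge_tcp", "data": {
  "segments": "-0.02 0 0 0 0 0 0.04;-0.03 0 0 0 0 0 0.04;-0.03 0 0 0 0 0 0.04"
}}

```text
time: 8.2
eef_pos: [0.5783, -0.1432, 0.1141]
tcp_rot: [-1.393, -1.075, -1.404]
force: [-3.9, -3.6, 18.6]
opening: 0.0501
grip_force: 30.1
```

To row units: 0.04 m is 0.4, 0.03 m is 0.3.

Request:
{"op": "nudge_tcp", "data": {
  "segments": "0.05 0 0 0 0 0 0.04;0.05 0 0 0 0 0 0.04;0.05 0 0.15 0 0 0 0.04;0.05 0 0.3 0 0 0 0.04;0.05 0 0.4 0 0 0 0.04;0.05 0 0.4 0 0 0 0.04"
}}

```text
time: 8.8
eef_pos: [0.5884, -0.1016, 0.1163]
tcp_rot: [-1.398, -1.075, -1.396]
force: [0.0, 0.2, -1.0]
opening: 0.05
grip_force: 29.9
```

```bash
python3 - <<'E'
from h import *
s=bot.grab_frame('scene'); cv2.imwrite('pics/scene3.png',s); s=s.astype(int)
y=(s[...,0]<.45*s[...,2])&(s[...,1]>.8*s[...,2])&(s[...,2]>60); y[:,:250]=0;y[:,318:]=0;y[:180]=0;y[260:]=0
for r in range(185,260,4):
    q=np.nonzero(y[r])[0]
    if len(q): print(r,q.min(),q.max(),end='; ')
cv2.imwrite('pics/c3.png',cv2.resize(s[160:270,230:350].astype(np.uint8),None,fx=5,fy=5,interpolation=2))
E
```

```text
205 265 267; 209 261 286; 213 261 288; 217 259 275; 221 259 275; 225 260 275; 229 261 273; 233 262 266; 237 263 274; 241 262 277; 245 263 277; 249 262 278; 253 263 276;
```

View pics/c3.png

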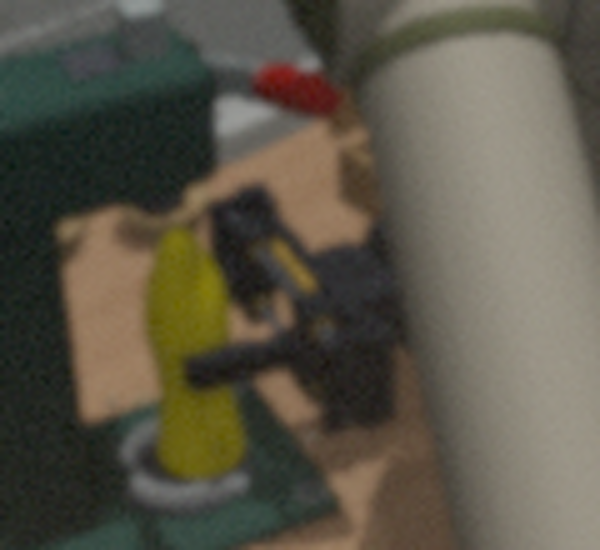

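The rows are not in the units I measure in: shifts go in units of 100 mm and turns go in units of 0.2 rad. I convert before sending: -0.0128 m is -0.128, 0.0006 m is 0.006, 0.087 rad is 0.435.

Request:
{"op": "nudge_tcp", "data": {
  "segments": "-0.128 0 0.006 0 0.435 0 0.04;-0.128 0 0.006 0 0.435 0 0.04;-0.128 0 0.006 0 0.435 0 0.04"
}}

```text
time: 9.15
eef_pos: [0.5884, -0.1034, 0.1037]
tcp_rot: [-1.328, -1.019, -1.445]
force: [0.6, 1.0, -1.2]
opening: 0.05
grip_force: 29.9
```

```bash
python3 - <<'E'
from h import *
o=bot.get_obs(); Rm=R.from_rotvec(o['tcp_rot']).as_matrix(); g=o['eef_pos']+.147*Rm[:,2]; print('grasp',g,'F',o['force'],(g-[.6305,.054,0])@[.258,.966,0],(g-[.6305,.054,0])@[-.966,.258,0])
s=bot.grab_frame('scene'); cv2.imwrite('pics/scene4.png',s); s=s.astype(int)
y=(s[...,0]<.45*s[...,2])&(s[...,1]>.8*s[...,2])&(s[...,2]>60); y[:,:250]=0;y[:,318:]=0;y[:180]=0;y[260:]=0
for r in range(197,262,3):
    q=np.nonzero(y[r])[0]
    if len(q): print(r,q.min(),q.max(),end='; ')
for z in (.03,.06,.14,.18,.2): print(z,proj('scene',[g[0],g[1],z]))
E
```

```text
grasp [0.62620505 0.03814631 0.11611267] F [ 0.57127054  1.04693383 -1.1584311 ] -0.01642276064991479 5.866748854259872e-05
206 265 272; 209 263 273; 212 263 289; 215 262 290; 218 261 276; 221 260 277; 224 260 276; 227 261 275; 230 262 268; 233 262 266; 236 262 267; 239 262 274; 242 261 276; 245 261 276; 248 261 276; 251 260 276; 254 262 273; 0.03 [271.53659811 247.87140041]
0.06 [270.94592408 240.66186541]
0.14 [269.28230403 220.35637322]
0.18 [268.39845238 209.56842759]
0.2 [267.9425565  204.00394168]
```

Request:
{"op": "nudge_tcp", "data": {
  "segments": "0.11 0 -0.004 0 -0.375 0 0.04;0.11 0 -0.004 0 -0.375 0 0.04;0.11 0 -0.004 0 -0.375 0 0.04"
}}

```text
time: 9.5
eef_pos: [0.5881, -0.1046, 0.1151]
tcp_rot: [-1.389, -1.067, -1.406]
force: [0.4, -0.1, -1.0]
opening: 0.0501
grip_force: 29.9
```

Request:
{"op": "nudge_tcp", "data": {
  "segments": "0 0 0.05 0 0 0 0.04;0 0 0.08 0 0 0 0.04;0 0 0.08 0 0 0 0.04"
}}

```text
time: 9.8
eef_pos: [0.5901, -0.096, 0.1145]
tcp_rot: [-1.389, -1.067, -1.404]
force: [-0.2, 0.5, -1.3]
opening: 0.0499
grip_force: 29.9
```

```bash
cat > look.py <<'E'
from h import *
import sys
o=bot.get_obs(); Rm=R.from_rotvec(o['tcp_rot']).as_matrix(); g=o['eef_pos']+.147*Rm[:,2]; print('grasp',g,'F',o['force'].round(1),(g-[.6305,.054,0])@[.258,.966,0],(g-[.6305,.054,0])@[-.966,.258,0])
s=bot.grab_frame('scene'); cv2.imwrite(sys.argv[1],s); s=s.astype(int)
y=(s[...,0]<.45*s[...,2])&(s[...,1]>.8*s[...,2])&(s[...,2]>60); y[:,:245]=0;y[:,318:]=0;y[:180]=0;y[260:]=0
A=[]
for r in range(197,260):
    q=np.nonzero(y[r])[0]
    if len(q)>6 and q.max()<283 and q.max()-q.min()>11: A.append((r,(q.min()+q.max())/2))
A=np.array(A); k=np.polyfit(A[:,0],A[:,1],1); a,b=proj('scene',[*g[:2],.03]),proj('scene',[*g[:2],.19])
print('slope',k[0],'vertical',(a-b)[0]/(a-b)[1],'col@225',np.polyval(k,225),b[0]+(225-b[1])*(a-b)[0]/(a-b)[1],len(A))
E
python3 look.py pics/scene5.png
```

```text
grasp [0.62791697 0.04601945 0.11615967] F [-0.2  0.5 -1.3] -0.008375632852184539 0.00043622177039209976
slope 0.09008083586294872 vertical 0.08678998291760147 col@225 265.5504343669814 267.1710805616479 29
```

Vertical now. Push gently on in small steps until the back wall is felt.

To row units: 0.004 m is 0.04, 0.002 m is 0.02.

Request:
{"op": "nudge_tcp", "data": {
  "segments": "0 0 0.02 0 0 0 0.04;0 0 0.04 0 0 0 0.04;0 0 0.04 0 0 0 0.04"
}}

```text
time: 10.15
eef_pos: [0.5911, -0.0925, 0.1148]
tcp_rot: [-1.389, -1.067, -1.405]
force: [-1.1, -0.4, -1.5]
opening: 0.0501
grip_force: 29.9
```

Request:
{"op": "nudge_tcp", "data": {
  "segments": "0 0 0.02 0 0 0 0.04;0 0 0.03 0 0 0 0.04;0 0 0.03 0 0 0 0.04"
}}

```text
time: 10.45
eef_pos: [0.5919, -0.0898, 0.1149]
tcp_rot: [-1.389, -1.067, -1.405]
force: [-0.1, 0.0, -1.1]
opening: 0.0503
grip_force: 29.9
```

Request:
{"op": "nudge_tcp", "data": {
  "segments": "0 0 0.02 0 0 0 0.04;0 0 0.03 0 0 0 0.04;0 0 0.03 0 0 0 0.04"
}}

```text
time: 10.75
eef_pos: [0.5927, -0.087, 0.115]
tcp_rot: [-1.389, -1.067, -1.405]
force: [-0.0, -0.9, -0.6]
opening: 0.0501
grip_force: 30.0
```

To row units: 0.002 m is 0.02.

Request:
{"op": "nudge_tcp", "data": {
  "segments": "0 0 0.02 0 0 0 0.04;0 0 0.02 0 0 0 0.04"
}}

```text
time: 10.95
eef_pos: [0.5932, -0.0851, 0.115]
tcp_rot: [-1.389, -1.067, -1.405]
force: [-0.4, -2.5, 0.2]
opening: 0.0501
grip_force: 30.0
```

Request:
{"op": "nudge_tcp", "data": {
  "segments": "0 0 0.02 0 0 0 0.04;0 0 0.02 0 0 0 0.04"
}}

```text
time: 11.15
eef_pos: [0.5938, -0.0831, 0.115]
tcp_rot: [-1.389, -1.067, -1.405]
force: [0.5, -3.3, 0.1]
opening: 0.0503
grip_force: 30.0
```

```bash
python3 look.py pics/scene6.png; python3 - <<'E'
import cv2,numpy as np
s=cv2.imread('pics/scene6.png'); cv2.imwrite('pics/c6.png',cv2.resize(s[190:275,235:320],None,fx=6,fy=6,interpolation=2))
E
```

```text
grasp [0.63173773 0.05894178 0.11667064] F [ 0.5 -3.3  0.1] 0.005093089548597484 7.93300825050149e-05
slope 0.06900772858646685 vertical 0.0952432674459651 col@225 262.77927878156993 262.83754222964404 32
```

View pics/c6.png

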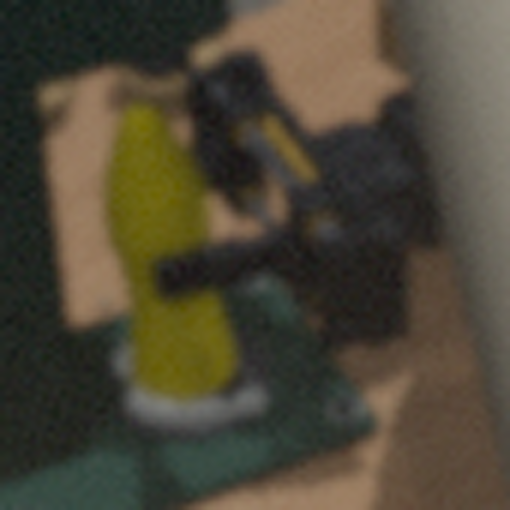

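Request:
{"op": "nudge_tcp", "data": {
  "segments": "0 0 -0.03 0 0 0 0.04;-0.02 0 -0.03 0 0 0 0.04;-0.02 0 -0.03 0 0 0 0.04"
}}

```text
time: 11.5
eef_pos: [0.593, -0.0862, 0.1133]
tcp_rot: [-1.387, -1.066, -1.406]
force: [-0.7, -0.8, 4.1]
opening: 0.0501
grip_force: 30.0
```

Request:
{"op": "nudge_tcp", "data": {
  "segments": "-0.02 0 0 0 0 0 0.04;-0.02 0 0 0 0 0 0.04"
}}

```text
time: 11.7
eef_pos: [0.5932, -0.0864, 0.1126]
tcp_rot: [-1.383, -1.066, -1.409]
force: [-5.2, -3.0, 14.1]
opening: 0.0504
grip_force: 30.1
```

```bash
python3 look.py pics/scene7.png
```

```text
grasp [0.63094736 0.05566091 0.11503597] F [-5.2 -3.  14.1] 0.0017198538773105037 -3.634160269363309e-06
slope 0.06658551568792513 vertical 0.09315144217821575 col@225 263.4570260062341 263.90990705437275 32
```

To row units: 0.001 m is 0.01.

Request:
{"op": "nudge_tcp", "data": {
  "segments": "0.01 0 0 0 0 0 0.04;0.01 0 0 0 0 0 0.06;0.01 0 0 0 0 0 0.075;0.01 0 0 0 0 0 0.075;0.01 0 0 0 0 0 0.075;0.01 0 0 0 0 0 0.075"
}}

```text
time: 12.35
eef_pos: [0.5929, -0.086, 0.1118]
tcp_rot: [-1.389, -1.067, -1.405]
force: [-0.1, -0.3, -0.4]
opening: 0.075
grip_force: 0.0
```

```bash
python3 look.py pics/scene8.png
```

```text
grasp [0.63081302 0.05603964 0.11340805] F [-0.1 -0.3 -0.4] 0.0020510554677178844 0.0002238517714887038
slope 0.014579009227536946 vertical 0.0933095584211323 col@225 264.89823451449155 263.82884947287346 30
```

Request:
{"op": "nudge_tcp", "data": {
  "segments": "0 0 -0.3 0 0 0 0.088;0 0 -0.7 0 0 0 0.088;0 0 -1.1 0 0 0 0.088;0 0 -1.1 0 0 0 0.088;0 0 -1.1 0 0 0 0.088"
}}

```text
time: 12.9
eef_pos: [0.5644, -0.1926, 0.1105]
tcp_rot: [-1.39, -1.066, -1.406]
force: [-0.5, -0.0, -0.3]
opening: 0.0879
grip_force: 0.0
```

```bash
python3 look.py pics/scene9.png; python3 - <<'E'
import cv2,numpy as np
s=cv2.imread('pics/scene9.png'); cv2.imwrite('pics/c9.png',cv2.resize(s[160:275,235:350],None,fx=5,fy=5,interpolation=2))
s=s.astype(int);y=(s[...,0]<.45*s[...,2])&(s[...,1]>.8*s[...,2])&(s[...,2]>60); y[:,:245]=0;y[:,318:]=0
for r in range(197,262,3):
    q=np.nonzero(y[r])[0]
    if len(q): print(r,q.min(),q.max(),end='; ')
E
```

```text
grasp [ 0.60249146 -0.05063408  0.11219218] F [-0.5 -0.  -0.3] -0.10830272036818422 6.0654132722145156e-05
slope 0.09423076923076905 vertical 0.0285076580853135 col@225 263.4923076923076 297.0492525185461 40
206 261 317; 209 258 265; 212 258 267; 215 257 269; 218 256 270; 221 256 271; 224 255 271; 227 256 271; 230 257 271; 233 258 270; 236 258 270; 239 259 271; 242 258 272; 245 259 272; 248 259 273; 251 258 274; 254 260 272;
```

View pics/c9.png

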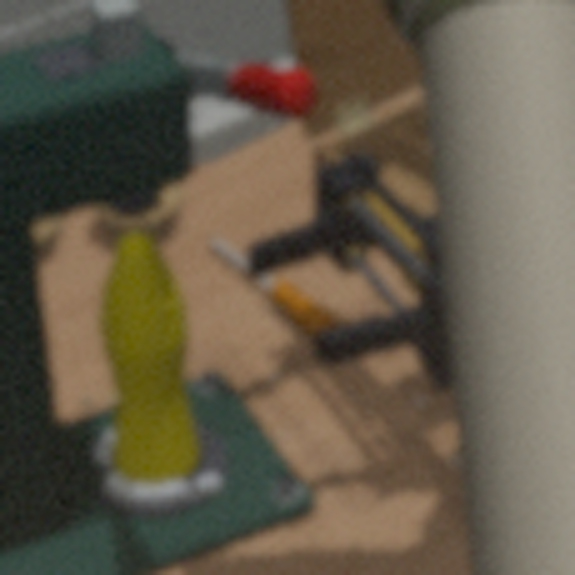

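Request:
{"op": "nudge_tcp", "data": {
  "segments": "0.2 0 -0.3 0 0 0 0.06;0.7 0 -0.5 0 -0.5 0 0.06;1.2 0 -0.5 0 -7.85 0 0.06;1.7 0 -0.5 0 -7.85 0 0.06;2.2 0 -0.5 0 -7.85 0 0.06;2.7 0 -0.5 0 -7.85 0 0.06;3.2 0 -0.5 0 -7.85 0 0.06;3.7 0 -0.5 0 -7.85 0 0.06;4.2 0 -0.5 0 -7.85 0 0.06;4.6 0 -0.5 0 -7.85 0 0.06;4.6 0 -0.5 0 -7.85 0 0.06;4.6 0 -0.5 0 -7.85 0 0.06"
}}

```text
time: 14.15
eef_pos: [0.5507, -0.2437, 0.5713]
tcp_rot: [-2.487, -1.917, -0.009]
force: [0.1, -0.5, -0.6]
opening: 0.06
grip_force: 0.0
```

```bash
python3 -c "
from h import *; delta([.518,.0405,.60],down(-.26))"
```

```text
d [ 0.2666 -0.104  -0.0274] [-0.0027 -0.0064  1.5731] q [-0.612  0.462  0.862  0.006  1.817 -0.353] F [ 0.1 -0.5 -0.6]
```

Request:
{"op": "nudge_tcp", "data": {
  "segments": "0 0 -0.3 0 0 7.85 0.06;0.5 -0.2 -0.3 0 0 7.85 0.06;1 -0.4 -0.3 0 0 7.85 0.06;1.4 -0.55 -0.3 0 0 7.85 0.06;1.8 -0.7 -0.3 0 0 7.85 0.06;2.2 -0.85 -0.3 0 0 7.85 0.06;2.67 -1.04 -0.3 0 0 7.85 0.06;2.67 -1.04 -0.3 0 0 7.85 0.06;2.67 -1.04 -0.3 0 0 7.85 0.06;2.67 -1.04 -0.3 0 0 7.85 0.06;2.67 -1.04 -0.3 0 0 7.85 0.06;2.67 -1.04 -0.3 0 0 7.85 0.06"
}}

```text
time: 15.35
eef_pos: [0.5184, 0.0402, 0.6031]
tcp_rot: [-3.103, 0.403, -0.002]
force: [-0.2, 0.6, 0.8]
opening: 0.0604
grip_force: 0.0
```

```bash
python3 - <<'E'
from h import *; delta([.518,.0405,.484],down(-.26))
s,t=bot.grab_frame('scene'),bot.grab_frame('top'); cv2.imwrite('pics/s10.png',s)
cv2.imwrite('pics/t10.png',t)
g=bot.get_obs()['eef_pos']; print(proj('scene',g-[0,0,.166]),proj('scene',[.518,.0405,.337]))
E
```

```text
d [-0.0004  0.0013  0.119 ] [-0.0124  0.0006  0.0016] q [-0.15   0.257  1.068  0.013  1.816  1.682] F [-0.2  0.6  0.8]
[288.58773997 141.2474436 ] [289.88922197 177.72010421]
```

To row units: 0.119 m is 1.19, 0.105 m is 1.05.

Request:
{"op": "nudge_tcp", "data": {
  "segments": "0 0 0.4 0 0 0 0.06;0 0.01 0.8 0 0 0 0.06;0 0.01 1.05 0 0 0 0.06;0 0.01 1.19 0 0 0 0.06;0 0.01 1.19 0 0 0 0.06;0 0.01 1.19 0 0 0 0.015;0 0.01 1.19 0 0 0 0.015;0 0.01 1.19 0 0 0 0.015;0 0.01 1.19 0 0 0 0.015;0 0.01 1.19 0 0 0 0.015;0 0.01 1.19 0 0 0 0.015"
}}

```text
time: 16.55
eef_pos: [0.5187, 0.0393, 0.4846]
tcp_rot: [-3.103, 0.406, -0.003]
force: [-1.0, 0.4, 1.1]
opening: 0.0231
grip_force: 29.9
```

```bash
python3 -c "
from h import *; delta([.5038,.0444,.412],down(-.26))"
```

```text
d [-0.0158 -0.0002  0.0726] [-0.0121 -0.0004 -0.0001] q [-0.152  0.257  1.365  0.012  1.518  1.679] F [-1.   0.4  1.1]
```

To row units: -0.0148 m is -0.148, -0.0113 m is -0.113.

Request:
{"op": "nudge_tcp", "data": {
  "segments": "-0.04 0 0.09 0 0 0 0.015;-0.07 0 0.18 0 0 0 0.015;-0.09 0 0.27 0 0 0 0.015;-0.113 0 0.36 0 0 0 0.015;-0.13 0 0.45 0 0 0 0.015;-0.14 0 0.54 0 0 0 0.015;-0.145 0 0.6 0 0 0 0.015;-0.148 0 0.65 0 0 0 0.015;-0.148 0 0.68 0 0 0 0.015;-0.148 0 0.68 0 0 0 0.015"
}}

```text
time: 17.55
eef_pos: [0.5046, 0.0434, 0.4159]
tcp_rot: [-3.105, 0.407, -0.002]
force: [-0.1, -7.6, 7.1]
opening: 0.0234
grip_force: 29.0
```

```bash
python3 - <<'E'
from h import *; delta([.5038,.0444,.412],down(-.26))
s,t=bot.grab_frame('scene'),bot.grab_frame('top'); cv2.imwrite('pics/s11.png',s); cv2.imwrite('pics/t11.png',t)
m=s.astype(int);w=(m[...,2]>2*m[...,1])&(m[...,2]>2*m[...,0])&(m[...,2]>70); w[:, :270]=0; w[:,310:]=0;w[:160]=0;w[225:]=0; ys,xs=np.nonzero(w); print(len(xs),xs.mean(),ys.mean(),proj('scene',[.5038,.0444,.265]))
cv2.imwrite('pics/c11.png',cv2.resize(s[150:275,225:350],None,fx=5,fy=5,interpolation=2))
E
```

```text
d [-0.001  -0.0007  0.0039] [-0.0105 -0.0001 -0.0005] q [-0.148  0.263  1.535  0.011  1.343  1.681] F [-0.1 -7.6  7.1]
112 294.6607142857143 204.34821428571428 [293.21435221 204.02775197]
```

View pics/c11.png

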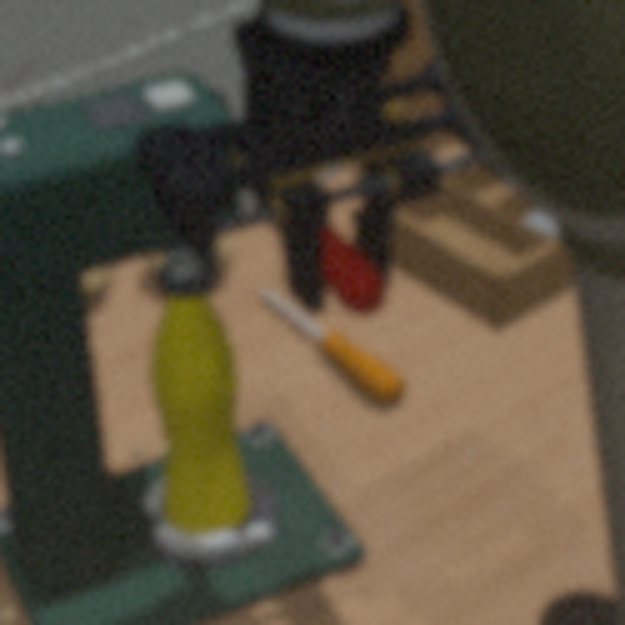

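Request:
{"op": "nudge_tcp", "data": {
  "segments": "0 0 0.01 0 0 0 0.015;0 0 0.02 0 0 0 0.015;0 0 0.02 0 0 0 0.015;0 0 0.02 0 0 0 0.015;0 0 0.02 0 0 0 0.015;0 0 0.02 0 0 0 0.015"
}}

```text
time: 18.25
eef_pos: [0.5045, 0.0434, 0.4143]
tcp_rot: [-3.105, 0.407, -0.003]
force: [-1.2, -7.9, 7.7]
opening: 0.0231
grip_force: 29.0
```

```bash
python3 - <<'E'
from h import *
s=bot.grab_frame('scene').astype(int); cv2.imwrite('pics/s12.png',s.astype(np.uint8))
y=(s[...,0]<.45*s[...,2])&(s[...,1]>.8*s[...,2])&(s[...,2]>60); y[:,:245]=0;y[:,285:]=0
A=[(r,(q.min()+q.max())/2) for r in range(209,256) if len(q:=np.nonzero(y[r])[0])>6]; A=np.array(A)
print('slope',np.polyfit(A[:,0],A[:,1],1)[0],np.polyval(np.polyfit(A[:,0],A[:,1],1),225),len(A))
t=bot.grab_frame('top'); t0=cv2.imread('pics/top0.png')
for n,b in (('bottle',(250,255,268,278)),('tops',(222,275,258,306))): x0,y0,x1,y1=b; print(n,np.abs(t[y0:y1,x0:x1].astype(int)-t0[y0:y1,x0:x1]).mean())
E
```

```text
slope 0.0990749306197962 263.49731729879727 46
bottle 24.35829307568438
tops 10.454599761051375
```

```bash
python3 -c "
from bench import bot;print(bot.job_done())"
```

```text
the job is handed in; nothing more can be done
None
```

I handed the job in at about 18 s of the 53 s limit, and no verdict came back. The skittle stands upright in the nest, let go of, and the gripper is holding the lever about level with the pad on the skittle's head; the force on the tool reads about 8 N, though I did not measure the pad's own force.

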